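# Slide the drip tray under the draining stand

## Robot

A 7-joint arm with a two-finger parallel gripper is mounted at the origin on the work surface. World frame = base frame: x ahead of the robot, y to its left, z up, the work surface at z = 0. Lengths are in m, angles in rad, forces in N, time in s.
With the tool pointing down it reaches from about 0.425 to 0.925 m from the base axis. Payload 6.8 kg.
Tool frame: the origin (TCP) lies on the centre line of the jaws, within the pads' length; the fingertips stand bot.finger_overhang ahead of it and the grasp point (between the pads) lies 3 mm ahead of it (bot.finger_overhang is the distance from the TCP to the fingertips, in m); z points along the fingers, y is the direction in which the jaws open and shut (so a half turn about z gives the same grasp; the last joint's range is limited). The gripper opens to 85 mm and grips with 20 to 120 N. Pads are 22 mm wide; open, the fingers measure 114 mm over their backs; the gripper's body (76 mm by 85 mm) begins 54 mm behind the grasp point. The pads swing forward as they close: fully open they stand 13 mm farther back than shut.
Start: joints at [1.09, 0.477, 0.022, 1.555, -0.011, 1.109, -0.083], TCP at [0.246, -0.629, 0.253] pointing down, gripper open.
Joint ranges: [-2.96, 2.96], [-0.34, 2.1], [-1.41, 1.46], [0.24, 2.44], [-1.37, 4.51], [0.17, 1.92], [-2.96, 2.96]. Speed limits (rad/s): [2.39, 2.39, 3.14, 3.14, 3.14, 3.14, 3.14].

## Interface

Orientations are given as a unit quaternion [w, x, y, z].
In Python, from station import bot gives the robot as it stands.
- The arm moves only by the tool drive_tool, never from a script. Its argument "increments" is text: rows parted by semicolons, each of 4 numbers parted by spaces: the shift along the world's x, y, z in m, then the turn about the world's z in rad. In form: tx ty tz spin; .... A call has 1 to 12 rows; each row shifts and turns the commanded pose from where the row before left it; what a row does not reach is not made up. A row lasts 1/12 s, in which the tool goes at most 41.7 mm and 7.16 degrees, less where a joint would pass 70% of its speed; a pose out of reach is approached as far as the arm can. A call is refused whole if a number of a shift passes 0.0417 or a number of a turn 0.125, either way. A call with a gripper value outside its range is refused whole. "grip" is the opening, from 0 (shut) to 1 (fully open), set as the call begins (left out, the last holds). The fingers move at their own pace and stop on an object; "squeeze" is the grip in N (left out, the last holds). Time passes only in rows, so rows that do not move let the fingers close. It gives the time, the measured TCP pose, the force and the opening at its end, in the units of the state.
- bot.get_obs(): the state, without advancing time (a new reading comes with each control period).
- bot.read_camera(name): name is "side" or "top" or "wrist"; returns the picture (480x640x3 uint8, red, green, blue); there is no depth.
- bot.calibration(name): a dict with "fx", "fy", "cx", "cy" (pixels), "camera_from_world" (4x4, takes a point from world to camera coordinates). Camera axes: x right, y down, z forward; pixel columns grow to the right and rows downward; lengths in m; the calibration is good to about 2 mm. A picture is of the moment at which its call begins: read the wrist's pose just before it. calibration takes no time and is no camera call; for the wrist camera it gives the pose at the moment of the call.
- bot.hand_in(): hands the job in, once; it reports no verdict.
The state is a dict: "t": time; "q": joint angles; "joint_vel": joint speeds; "joint_torque": joint torques, N m; "eef_pos": TCP position; "tool_rot": TCP orientation; "contact_force": force on the tool from outside, world axes, zero at the start; "torque": the same for the moment, N m; "gripper_width": opening from 0.0 (shut) to 1.0 (fully open).
Only numpy, scipy, OpenCV 4.12 (cv2) and the standard library are available. Lean on these libraries where they do the work, as an engineer would, in place of code of your own. Each camera call takes 0.05 s, during which the arm holds its last target.

## Task

The emptied drip tray has been put down on the counter in front of the low draining stand. Push it with the fingertips, flat along the counter, in under the stand's front bridge and fully home against the stop at the back. Do not pick the tray up or let it tip, do not shove the stand out of its place, and leave the moulds, the jar and the knife undisturbed.

Things in the scene. Friction and masses are not known exactly. Their poses are not given: they have to be found in the camera images.
- tray: Loose empty metal drip tray, about 0.4 kg, 200 mm long (its x) x 120 mm wide (its y) x 20 mm high, both ends alike. Its widest part is a flat outward rim 16 to 20 mm above the counter; base 180 x 100 mm. Origin: centre of the underside, z up. It starts off the stand's open front, up to 30 mm aside of the stand's centre line and up to 15 degrees askew, and slides with ordinary friction
- stand: Low stainless draining stand, loose on rubber strips, 1.8 kg, 185 mm long (x) x 142 mm wide (y) x 30 mm high. Origin: centre of its underside, z up. Front open at x = -92.5 mm; the tray goes in along +x. Side plates' inner faces at y = -67 and +67 mm; headroom 24 mm. With the tray home against the back stop the tray's origin is at stand x = -12.5 mm; pushing further shoves the stand
- stand_mouth (a point): Middle of the stand's open front, on the counter (stand x = -92.5, y = 0 mm). The opening is 134 mm wide and 24 mm high under the front bridge, a flat bar whose top is 30 mm up. With the tray home its outer end still sticks out 20 mm from here
- stand_stop (a point): Middle of the inner face of the stop across the stand's back, on the counter (stand x = +87.5, y = 0 mm), where the tray's leading rim comes to rest
- mould_a: White tapered draining mould with fresh cheese, 74 mm across at the top, 56 mm high, standing loose on the stand's top (30 mm above the counter). Origin: centre of its underside
- mould_b: Second, like mould, standing loose on the stand's top, further from the open front. Origin: centre of its underside
- jar: Closed white jar with a brass-coloured lid, 72 mm across, 105 mm high, standing on the counter on the far side of the stand from the tray. Origin: centre of its underside
- knife: Cheese knife lying flat on the counter beyond the stand as seen from the robot, 248 mm long along its x (black handle at -x, blade at +x), 34 mm wide, 14 mm high. Origin: mid-length, on the counter
Mind the look-alikes: they are no part of the job. Leave any red look-alike of the tray alone.

How it is judged:
At the end, for the whole second after the job is handed in: The tray lies flat and still under the stand, between the side plates and within 6 mm of its back stop; the stand is within 15 mm and the moulds, jar and knife within 20 mm of where they began, all at rest (x of tray in the frame of stand between -0.0185 and -0.0085 m and y of tray in the frame of stand between -0.01 and 0.01 m and angle between the x axis of tray and the x axis of stand, either way round below 0.09 rad and height (world z) of tray below 0.003 m and angle between each of tray, stand's own z axis and vertical below 0.02 rad and distance of stand from where it was at the start of the episode below 0.015 m and distance of each of mould_a, mould_b, jar, knife from where it was at the start of the episode below 0.02 m and linear speed of each of tray, stand below 0.01 m/s); the robot touches nothing.
It fails at once if the tray is lifted off the counter (more than 8 mm) or tipped (more than 4.5 degrees) (height (world z) of tray above 0.008 m or angle between tray's own z axis and vertical above 0.08 rad).
It fails at once if the stand is shoved more than 15 mm or tipped (distance of stand from where it was at the start of the episode above 0.015 m or angle between stand's own z axis and vertical above 0.06 rad).
It fails at once if a mould is moved more than 20 mm or tipped (distance of any of mould_a, mould_b from where it was at the start of the episode above 0.02 m or angle between any of mould_a, mould_b's own z axis and vertical above 0.2 rad).
It fails at once if the jar or the knife is moved more than 20 mm or the jar tipped (distance of any of jar, knife from where it was at the start of the episode above 0.02 m or angle between jar's own z axis and vertical above 0.2 rad).
It also fails if it takes over 58 s, if anything falls off the work surface, if the arm or the gripper's body presses on something with over 40 N, if the wrist force passes 120 N, or if a joint passes its speed limit or range.

## Working session

There is one attempt and no reset: what is moved stays moved. The work goes in short steps, Python scripts to look and compute and a tool call to move; the robot and the scene stay as the last step left them, time stands still between calls to the robot, and variables do not carry over. Pictures are saved under pics/ and viewed, and the job is handed in when it is done.

Besides the shell and the picture viewer there is one more tool, called after "Request:" as name(argument=value, ...) on one line, values as JSON. drive_tool: Moves the arm, as the interface text tells. Its arguments: {"type":"object","properties":{"increments":{"type":"string"},"grip":{"type":"number"},"squeeze":{"type":"number"}},"required":["increments"]}

```bash
mkdir -p pics; python3 - <<'E'
from station import bot
import cv2
o=bot.get_obs();print(o['t'],o['eef_pos'],o['tool_rot'],o['gripper_width'],bot.finger_overhang)
for n in('top','side'):
    im=bot.read_camera(n);cv2.imwrite(f'pics/{n}0.png',im[:,:,::-1])
    c=bot.calibration(n);print(n,c)
E
```

```text
0.0 [ 0.24566771 -0.6281163   0.25231847] [-8.82913831e-04  9.82670101e-01  1.85360830e-01 -2.38085330e-04] 1.0016416828605408 0.022
top {'fx': 555.115722868835, 'fy': 555.115722868835, 'cx': 323.6486680077736, 'cy': 240.0070479319112, 'camera_from_world': array([[-0.02008219, -0.99953244, -0.0230566 , -0.03491954],
       [-0.99578402,  0.02206072, -0.08903659,  0.5531328 ],
       [ 0.0895036 ,  0.02117135, -0.99576146,  1.3164087 ],
       [ 0.        ,  0.        ,  0.        ,  1.        ]])}
side {'fx': 591.9477666233495, 'fy': 591.9477666233495, 'cx': 325.4213933813842, 'cy': 238.17161896811245, 'camera_from_world': array([[-0.81246562, -0.58282602, -0.01461   ,  0.4197753 ],
       [-0.40720135,  0.58522072, -0.70121592,  0.29402068],
       [ 0.41723696, -0.56376462, -0.71279925,  1.30189686],
       [ 0.        ,  0.        ,  0.        ,  1.        ]])}
```

View pics/top0.png

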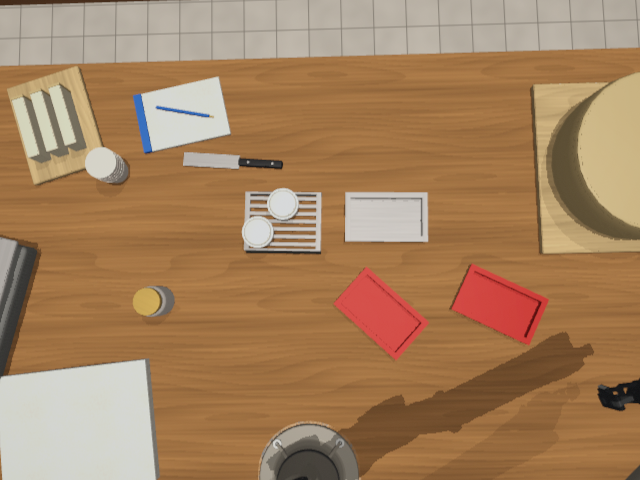

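View pics/side0.png

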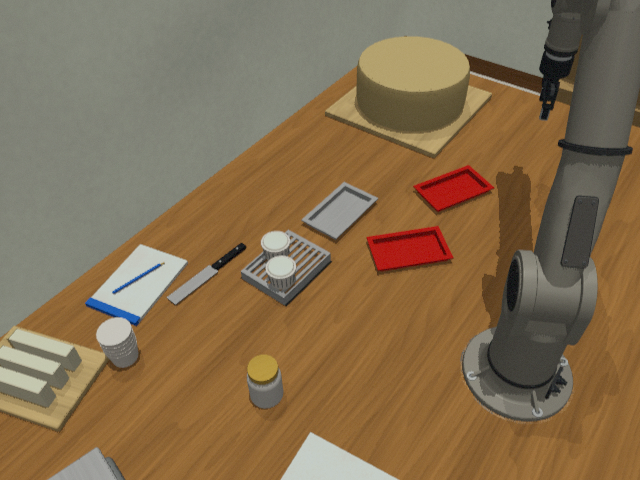

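The top view shows the grey tray at about (345–428, 192–243). The stand is to its left at (245–321, 192–253), with both moulds on its left end. The push therefore goes along world +y, and the red trays lie clear below. Next I'll measure.

```bash
cat > h.py <<'E'
import numpy as np,cv2
def pix2w(c,uv,z):
    T=c['camera_from_world'];R=T[:3,:3];t=T[:3,3]
    uv=np.atleast_2d(uv).astype(float)
    d=np.c_[(uv[:,0]-c['cx'])/c['fx'],(uv[:,1]-c['cy'])/c['fy'],np.ones(len(uv))]@R
    o=-R.T@t
    return o+d*((z-o[2])/d[:,2])[:,None]
def w2pix(c,P):
    T=c['camera_from_world'];p=np.atleast_2d(P)@T[:3,:3].T+T[:3,3]
    return np.c_[c['fx']*p[:,0]/p[:,2]+c['cx'],c['fy']*p[:,1]/p[:,2]+c['cy']]
def rect(w):
    (c,s,a)=cv2.minAreaRect((w[:,:2]*1000).astype(np.float32))
    b=cv2.boxPoints((c,s,a));e=b[1]-b[0];f=b[2]-b[1]
    l=e if np.linalg.norm(e)>np.linalg.norm(f) else f
    if l[1]<0:l=-l
    return np.array(c),s,np.degrees(np.arctan2(l[1],l[0]))
E
python3 - <<'E'
from station import bot
import cv2,numpy as np
from h import *
im=cv2.imread('pics/top0.png');c=bot.calibration('top')
hsv=cv2.cvtColor(im,cv2.COLOR_BGR2HSV)
m=((hsv[:,:,1]<60)&(hsv[:,:,2]>60)).astype(np.uint8)*255
for nm,(x0,x1,y0,y1),z in (('tray',(332,450,180,256),.02),('stand',(232,333,178,265),.03)):
    mm=np.zeros_like(m);mm[y0:y1,x0:x1]=m[y0:y1,x0:x1]
    cs,_=cv2.findContours(mm,cv2.RETR_EXTERNAL,cv2.CHAIN_APPROX_NONE)
    k=np.vstack([q for q in cs if cv2.contourArea(q)>30])[:,0,:]
    w=pix2w(c,k,z);print(nm,len(cs),rect(w),w[:,:2].min(0),w[:,:2].max(0))
crop=im[170:270,220:450];cv2.imwrite('pics/crop0.png',cv2.resize(crop,None,fx=3.4,fy=3.4,interpolation=cv2.INTER_CUBIC))
cv2.imwrite('pics/mask0.png',cv2.resize(m[170:270,220:450],None,fx=3.4,fy=3.4))
E
```

```text
tray 1 (array([ 606.73803711, -199.11451721]), (199.20115661621094, 119.99458312988281), np.float32(88.65285)) [ 0.54472908 -0.30003721] [ 0.66900302 -0.09813089]
stand 1 (array([604.36804199,  54.53424072]), (189.72085571289062, 153.31771850585938), np.float32(87.84276)) [ 0.52545858 -0.04259209] [0.68099861 0.15024151]
```

View pics/crop0.png

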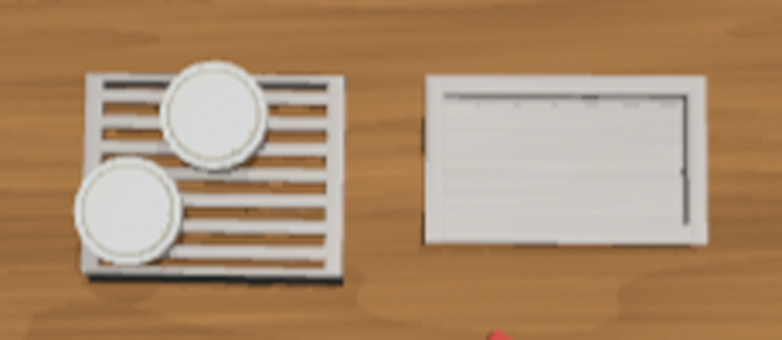

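View pics/mask0.png

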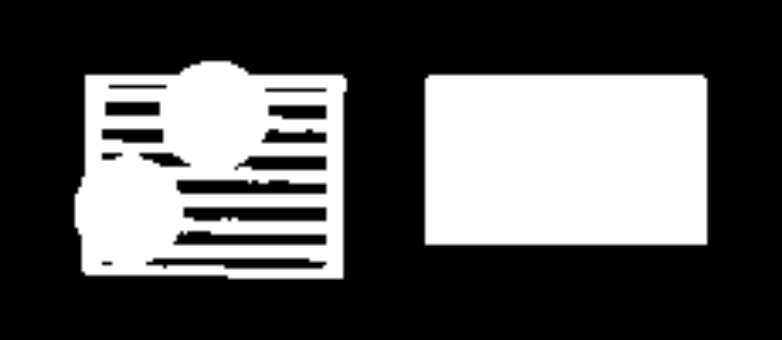

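```bash
python3 - <<'E'
from station import bot
from h import *
c=bot.calibration('top')
im=cv2.imread('pics/top0.png').astype(int)
# subpixel edges on red-minus-blue (wood high, metal low)
s=im[:,:,2]-im[:,:,0]
def cross(v,th=35):  # positions where v crosses th
    i=np.where((v[:-1]-th)*(v[1:]-th)<0)[0]; return i+(v[i]-th)/(v[i]-v[i+1])
def line(pts):
    w=pix2w(c,pts,Z)*1000; vx,vy,x0,y0=cv2.fitLine(w[:,:2].astype(np.float32),cv2.DIST_HUBER,0,.01,.01).ravel()
    return round(float(np.degrees(np.arctan2(vy,vx))%180),2),w[:,:2].mean(0).round(1)
for nm,Z,xl,xr,yt,yb in(('stand',.03,244.5,321,192,250),('tray',.02,345,428,192,242)):
    Lf=[];R=[];T=[];B=[]
    for r in range(yt+4,yb-4):
        v=s[r]
        a=cross(v[int(xr)-5:int(xr)+8]); R+= [(int(xr)-5+a[-1],r)] if len(a) else []
        a=cross(v[int(xl)-8:int(xl)+5]); Lf+= [(int(xl)-8+a[0],r)] if len(a) else []
    for q in range(int(xl)+5,int(xr)-5):
        a=cross(s[yt-7:yt+5,q]);T+=[(q,yt-7+a[0])] if len(a) else []
        a=cross(s[yb-5:yb+9,q]);B+=[(q,yb-5+a[-1])] if len(a) else []
    print(nm)
    for n,p in(('L/back',Lf),('R/front',R),('T',T),('B',B)): print(n,len(p),line(np.array(p)))
# stand corners by eye from crop
k=np.array([(87,73),(345,75),(342,275),(83,271)])/3.4+[219.85,169.85]
print(pix2w(c,k,.03)*1000)
c2=bot.calibration('side')
E
python3 - <<'E'
import cv2
im=cv2.imread('pics/side0.png')[170:310,230:390]
cv2.imwrite('pics/scrop0.png',cv2.resize(im,None,fx=4.2,fy=4.2,interpolation=cv2.INTER_CUBIC))
E
```

```text
stand
L/back 49 (176.6, array([603.6, 145.8]))
R/front 50 (178.28, array([599.3, -39.9]))
T 66 (88.16, array([674. ,  52.2]))
B 67 (88.05, array([523.4,  54.1]))
tray
L/back 42 (178.37, array([608.9, -98.8]))
R/front 42 (178.69, array([ 604.3, -298.4]))
T 73 (88.54, array([ 666.9, -200.7]))
B 72 (88.37, array([ 546.3, -198.1]))
[[674.81427669 141.09383379  30.        ]
 [668.90404065 -43.42181034  30.        ]
 [526.07966156 -38.485961    30.        ]
 [532.90362706 145.00185275  30.        ]]
```

View pics/scrop0.png

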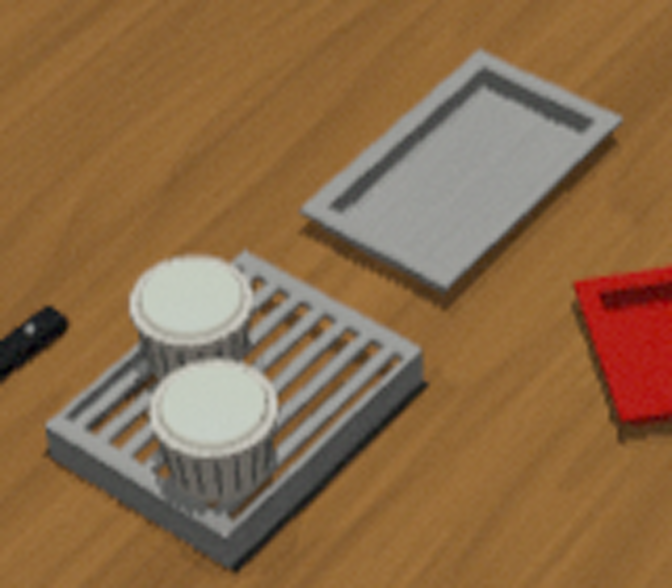

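Request:
drive_tool(increments="0.023 0.0215 -0.005 -0.02;0.023 0.0215 -0.005 -0.02;0.023 0.0215 -0.005 -0.02;0.023 0.0215 -0.005 -0.02;0.023 0.0215 -0.005 -0.02;0.023 0.0215 -0.005 -0.02;0.023 0.0215 -0.005 -0.02;0.023 0.0215 -0.005 -0.02;0.023 0.0215 -0.005 -0.02;0.023 0.0215 -0.005 -0.02;0 0 0 0", grip=1)

```text
t: 1.02
eef_pos: [0.4817, -0.4061, 0.2018]
tool_rot: [-0.002, 0.996, 0.091, 0.001]
contact_force: [0.3, 0.6, 0.9]
gripper_width: 1.001
```

Request:
drive_tool(increments="0.0223 0.0206 -0.01 -0.021;0.0223 0.0206 -0.01 -0.021;0.0223 0.0206 -0.01 -0.021;0.0223 0.0206 -0.01 -0.021;0.0223 0.0206 -0.01 -0.021;0.0223 0.0206 -0.01 -0.021;0.0223 0.0206 -0.01 -0.021;0.0223 0.0206 -0.01 -0.021;0.0223 0.0206 -0.01 -0.021;0.0223 0.0206 -0.01 -0.021;0 0 0 0;0 0 0 0")

```text
t: 2.02
eef_pos: [0.6995, -0.2044, 0.1016]
tool_rot: [-0.001, 1.0, -0.016, -0.001]
contact_force: [-1.2, -0.3, -0.2]
gripper_width: 0.999
```

```bash
cat > look.py <<'E'
import sys
from station import bot
from h import *
tag=sys.argv[1];o=bot.get_obs()
q=o['tool_rot'];print('t',o['t'],'eef',o['eef_pos'].round(4),'jaw',np.degrees(2*np.arctan2(q[2],q[1])-np.pi/2).round(2),'F',np.round(o['contact_force'],1))
for n in sys.argv[2:]:
    im=bot.read_camera(n);c=bot.calibration(n);im=im[:,:,::-1].copy()
    cv2.imwrite(f'pics/{n}_{tag}.png',im)
    if n=='top': a=im[160:310,200:460];f=3
    elif n=='side': a=im[130:330,220:440];f=3
    else: a=im;f=1
    cv2.imwrite(f'pics/{n}_{tag}_c.png',cv2.resize(a,None,fx=f,fy=f,interpolation=cv2.INTER_CUBIC))
E
python3 look.py 1 side wrist
```

```text
t 2.0167 eef [ 0.6995 -0.2044  0.1016] jaw -91.87 F [-1.2 -0.3 -0.2]
```

View pics/side_1_c.png

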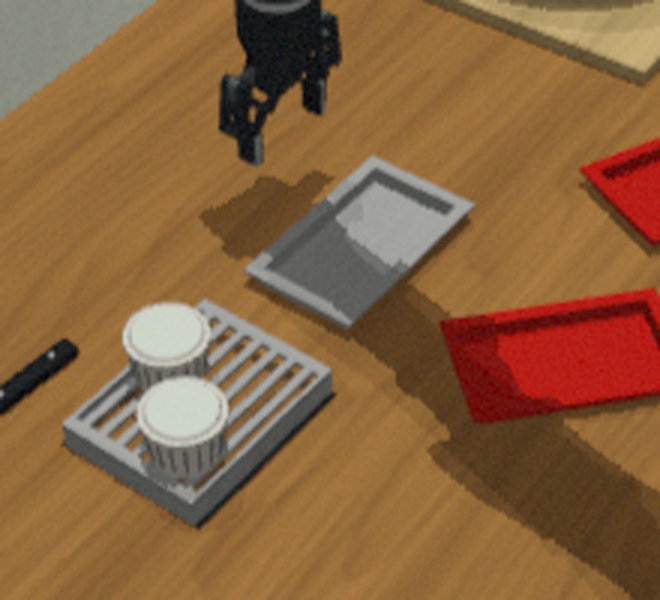

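View pics/wrist_1_c.png

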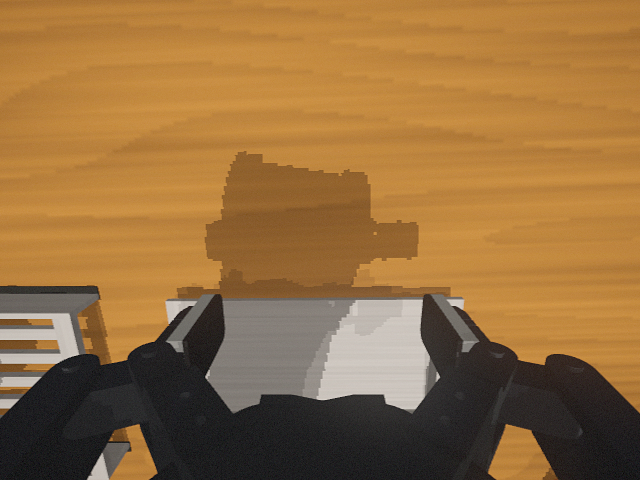

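```bash
python3 - <<'E'
from station import bot
from h import *
c=bot.calibration('side')
for dz in(.009,.016,.022):
  for y in(-.2044+.0425,-.2044-.0425):
    p=w2pix(c,[[.6995+s,y,.1016-dz] for s in(-.011,.011)]);print(dz,y,((p-[220,130])*3).round(0).tolist())
E
```

```text
0.009 -0.1619 [[265.0, 164.0], [246.0, 155.0]]
0.009 -0.2469 [[319.0, 115.0], [300.0, 107.0]]
0.016 -0.1619 [[265.0, 170.0], [246.0, 161.0]]
0.016 -0.2469 [[320.0, 121.0], [301.0, 113.0]]
0.022 -0.1619 [[266.0, 175.0], [246.0, 166.0]]
0.022 -0.2469 [[320.0, 126.0], [301.0, 118.0]]
```

Request:
drive_tool(increments="0.002 0.005 -0.015 0;0 0 -0.015 0;0 0 -0.015 0;0 0 -0.012 0;0 0 -0.012 0;0 0 -0.008 0;0 0 -0.005 0;0 0 -0.003 0;0 0 0 0;0 0 0 0")

```text
t: 2.95
eef_pos: [0.7013, -0.2027, 0.0187]
tool_rot: [0.0, 1.0, -0.019, 0.0]
contact_force: [0.7, -0.4, 0.4]
gripper_width: 0.998
```

```bash
python3 look.py 2 side top
```

```text
t 2.95 eef [ 0.7013 -0.2027  0.0187] jaw -92.13 F [ 0.7 -0.4  0.4]
```

View pics/side_2_c.png

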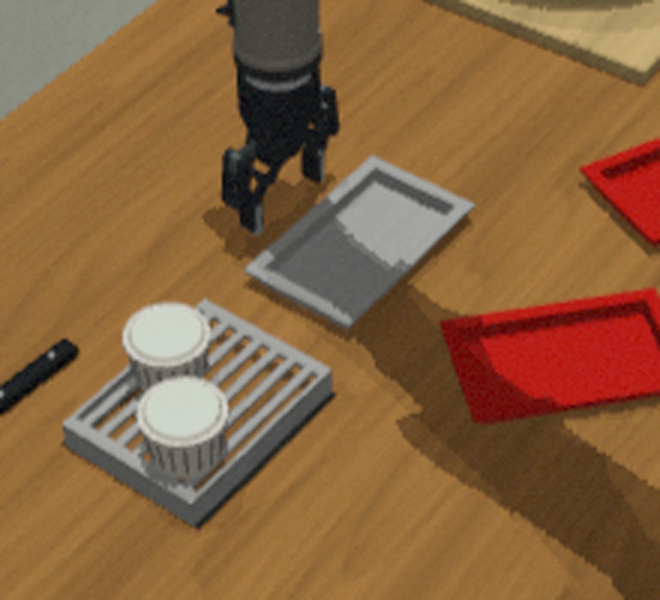

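View pics/top_2_c.png

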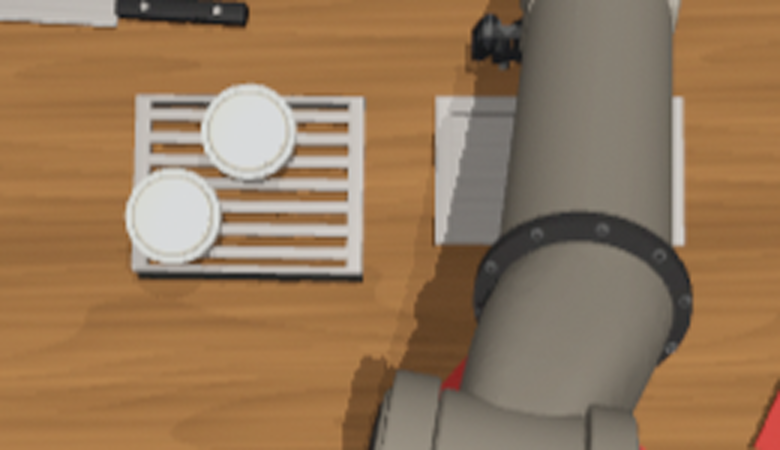

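Request:
drive_tool(increments="-0.005 0 -0.003 0.005;-0.005 0 0 0;-0.004 0 0 0;-0.003 0 0 0;-0.002 0 0 0;-0.002 0 0 0;-0.002 0 0 0;-0.002 0 0 0;-0.002 0 0 0;-0.002 0 0 0;-0.002 0 0 0;-0.001 0 0 0")

```text
t: 4.05
eef_pos: [0.669, -0.2026, 0.0155]
tool_rot: [0.0, 1.0, -0.016, 0.0]
contact_force: [2.4, 0.9, -0.1]
gripper_width: 1.001
```

```bash
python3 look.py 3 side wrist
```

```text
t 4.05 eef [ 0.669  -0.2026  0.0155] jaw -91.85 F [ 2.4  0.9 -0.1]
```

View pics/side_3_c.png

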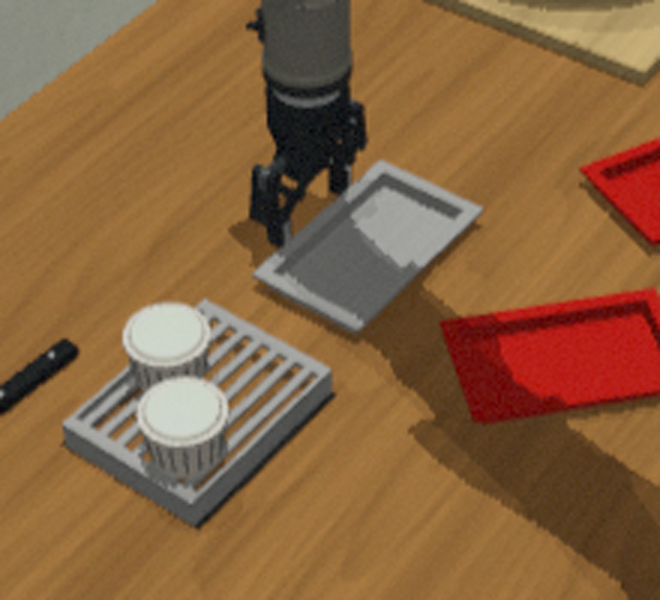

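View pics/wrist_3_c.png

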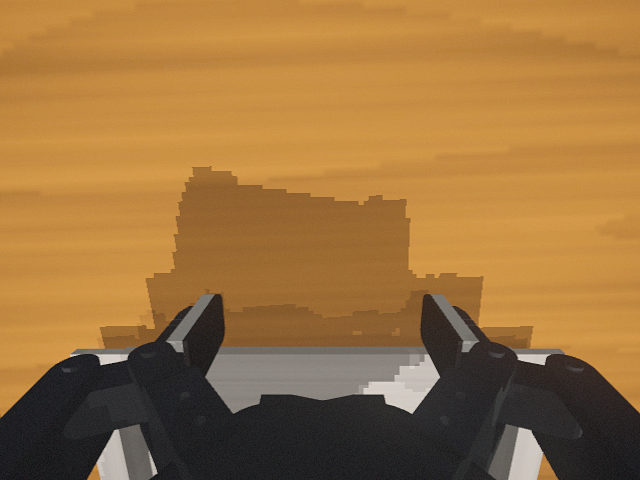

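Request:
drive_tool(increments="-0.002 0 0 0;-0.002 0 0 0;0 0 0 0;0.01 0 0 0;0.01 0 0 0;0 0 0.03 0;0 -0.02 0.035 0;0 -0.035 0.02 0.1;0 -0.035 0 0.1;0 -0.035 0 0.1;0 -0.035 0 0.1;0 0 0 0")

```text
t: 5.15
eef_pos: [0.6803, -0.3745, 0.0999]
tool_rot: [0.003, 0.984, 0.18, -0.002]
contact_force: [-1.4, -0.3, -0.1]
gripper_width: 1.002
```

Request:
drive_tool(increments="-0.015 -0.02 0 0.117;-0.015 -0.015 0 0.117;-0.015 -0.01 0 0.117;-0.015 0 0 0.117;-0.015 0 0 0.117;-0.01 0 0 0.117;0 0 0 0.117;0 0 0 0.117;0 0 0 0.117;0 0 0 0.117;0 0 0 0;0 0 0 0")

```text
t: 6.15
eef_pos: [0.5991, -0.4075, 0.0997]
tool_rot: [-0.001, 0.72, 0.694, -0.0]
contact_force: [1.1, -0.1, -1.1]
gripper_width: 1.004
```

```bash
python3 look.py 4 top wrist
```

```text
t 6.15 eef [ 0.5991 -0.4075  0.0997] jaw -2.13 F [ 1.1 -0.1 -1.1]
```

View pics/top_4_c.png

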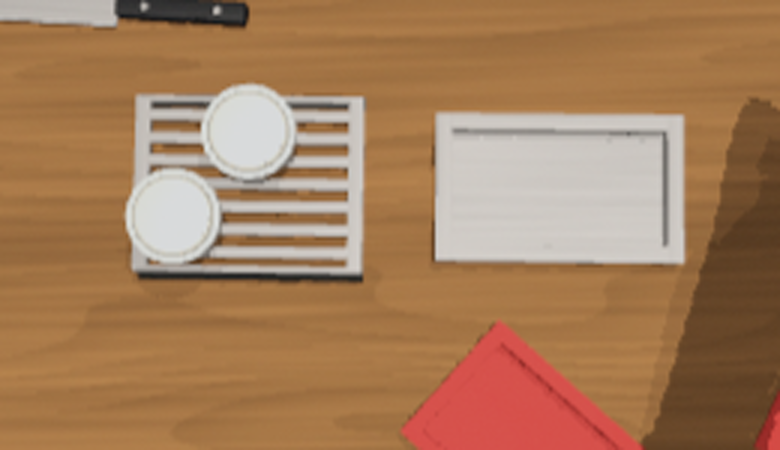

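View pics/wrist_4_c.png

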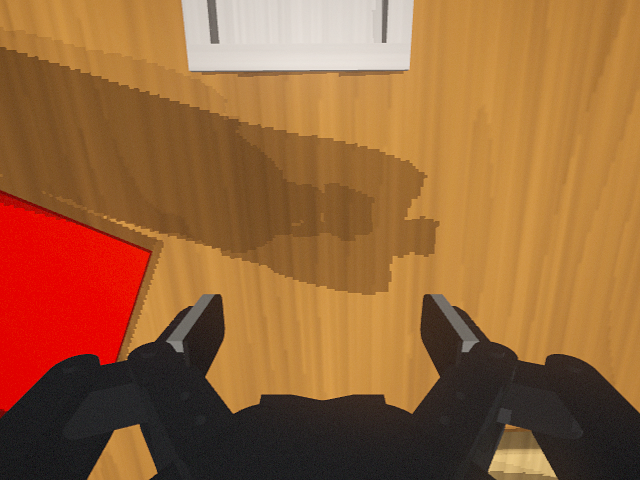

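```bash
cat > edges.py <<'E'
import sys
from station import bot
from h import *
c=bot.calibration('top')
im=cv2.imread(sys.argv[1]).astype(int);s=im[:,:,2]-im[:,:,0];g=im.sum(2)/3
def cross(v,th=35):
    i=np.where((v[:-1]-th)*(v[1:]-th)<0)[0]; return i+(v[i]-th)/(v[i]-v[i+1])
def fit(p,Z):
    w=pix2w(c,np.array(p),Z)*1000;vx,vy,x0,y0=cv2.fitLine(w[:,:2].astype(np.float32),cv2.DIST_HUBER,0,.01,.01).ravel()
    return round(float(np.degrees(np.arctan2(vy,vx))%180),2),np.median(w[:,:2],0).round(1)
T=[(q,185+cross(s[185:198,q])[0]) for q in range(250,266)]+[(q,185+cross(s[185:198,q])[0]) for q in range(301,318)]
print('stand T',fit(T,.03))
# top-surface bottom edge: bright -> dark side plate
B=[]
for q in range(250,318):
    a=cross(-g[245:258,q],-110)
    if len(a):B.append((q,245+a[-1]))
print('stand B',fit(B,.03),np.median(B,0))
print(g[244:258,300].round(),s[244:258,300])
F=[(312+cross(s[r,312:330])[-1],r) for r in range(198,246)];print('stand front',fit(F,.03))
if len(sys.argv)>2:
    l,r_,t,b=map(int,sys.argv[2:6])
    T=[(q,t-6+cross(s[t-6:t+6,q])[0]) for q in range(l+5,r_-5)]
    B=[(q,b-6+cross(s[b-6:b+7,q])[-1]) for q in range(l+5,r_-5)]
    L=[(l-6+cross(s[r,l-6:l+6])[0],r) for r in range(t+5,b-5)]
    R=[(r_-6+cross(s[r,r_-6:r_+6])[-1],r) for r in range(t+5,b-5)]
    for n,p in zip('TBLR',(T,B,L,R)):print('tray',n,fit(p,.02))
E
python3 edges.py pics/top_4.png 345 428 198 247
```

```text
stand T (88.15, array([670.4,   5.9]))
stand B (86.33, array([518.9,  50.5])) [283.5        254.44007156]
[201. 181. 131.  98. 133. 182. 172.  89.  35.  66. 103. 117. 116. 114.] [10 14 41 84 52 19  9  5  2 47 84 96 95 93]
stand front (178.35, array([596.7, -39.8]))Traceback (most recent call last):
  File "edges.py", line 24, in <module>
    B=[(q,b-6+cross(s[b-6:b+7,q])[-1]) for q in range(l+5,r_-5)]
              ~~~~~~~~~~~~~~~~~~~^^^^
IndexError: index -1 is out of bounds for axis 0 with size 0
```

```bash
sed -i 's/b-6+cross(s\[b-6:b+7,q\])\[-1\]/b-10+cross(s[b-10:b+6,q])[0]/' edges.py; sed -i 's/g\[245:258,q\],-110/g[248:253,q],-105/;s/B.append((q,245+/B.append((q,248+/' edges.py; python3 edges.py pics/top_4.png 345 428 198 248
```

```text
stand T (88.15, array([670.4,   5.9]))
stand B (87.86, array([528.5,  50.3])) [283.5        250.52795031]
[201. 181. 131.  98. 133. 182. 172.  89.  35.  66. 103. 117. 116. 114.] [10 14 41 84 52 19  9  5  2 47 84 96 95 93]
stand front (178.35, array([596.7, -39.8]))Traceback (most recent call last):
  File "edges.py", line 24, in <module>
    B=[(q,b-10+cross(s[b-10:b+6,q])[0]) for q in range(l+5,r_-5)]
               ~~~~~~~~~~~~~~~~~~~~^^^
IndexError: index 0 is out of bounds for axis 0 with size 0
```

```bash
python3 - <<'E'
s=open('edges.py').read()
s=s.replace("B=[(q,b-10+cross(s[b-10:b+6,q])[0]) for q in range(l+5,r_-5)]","B=[(q,b-10+a[0]) for q in range(l+5,r_-5) for a in [cross(s[b-10:b+6,q])] if len(a)];print(len(B))")
open('edges.py','w').write(s)
E
python3 edges.py pics/top_4.png 345 428 198 248|tail -5
```

```text
64
tray T (88.37, array([ 652.5, -200.3]))
tray B (88.01, array([ 531.8, -207.5]))
tray L (178.27, array([594.2, -98.6]))
tray R (178.09, array([ 589.6, -298. ]))
```

Request:
drive_tool(increments="-0.006 0.03 -0.01 0.005;-0.005 0.03 -0.015 0;0 0.0125 -0.015 0;0 0 -0.015 0;0 0 -0.012 0;0 0 -0.01 0;0 0 -0.005 0;0 0 -0.002 0;0 0 0 0;0 0 0 0")

```text
t: 7.08
eef_pos: [0.5892, -0.336, 0.0167]
tool_rot: [0.0, 0.717, 0.697, 0.0]
contact_force: [-0.5, 0.3, 0.3]
gripper_width: 0.995
```

```bash
python3 look.py 5 side
```

```text
t 7.0833 eef [ 0.5892 -0.336   0.0167] jaw -1.67 F [-0.5  0.3  0.3]
```

View pics/side_5_c.png

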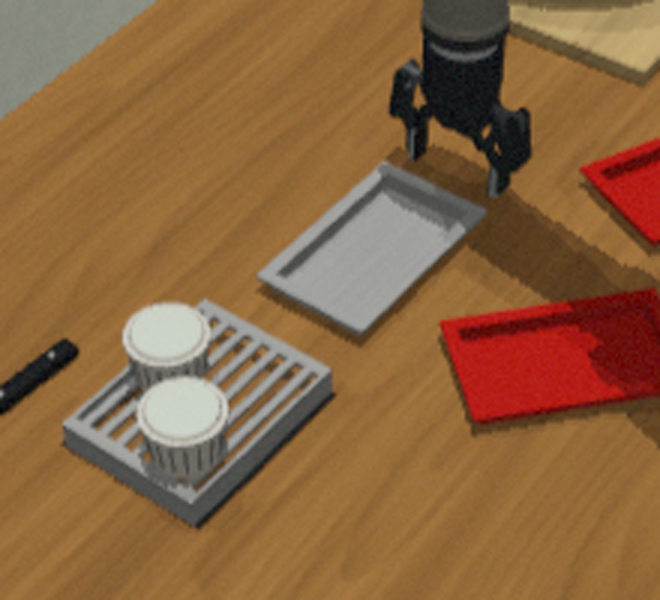

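Request:
drive_tool(increments="-0.001 0.008 0 0;0.0003 0.008 0 0;0.0002 0.006 0 0;0.0002 0.005 0 0;0.0002 0.006 0 0;0.0003 0.008 0 0;0.0003 0.008 0 0;0.0003 0.008 0 0;0.0003 0.008 0 0;0.0002 0.006 0 0;0.0001 0.003 0 0;0 0 0 0")

```text
t: 8.13
eef_pos: [0.5905, -0.2595, 0.0163]
tool_rot: [-0.0, 0.716, 0.698, 0.0]
contact_force: [0.1, 0.2, -0.3]
gripper_width: 0.999
```

```bash
python3 look.py 6 top side
```

```text
t 8.1333 eef [ 0.5905 -0.2595  0.0163] jaw -1.52 F [ 0.1  0.2 -0.3]
```

View pics/top_6_c.png

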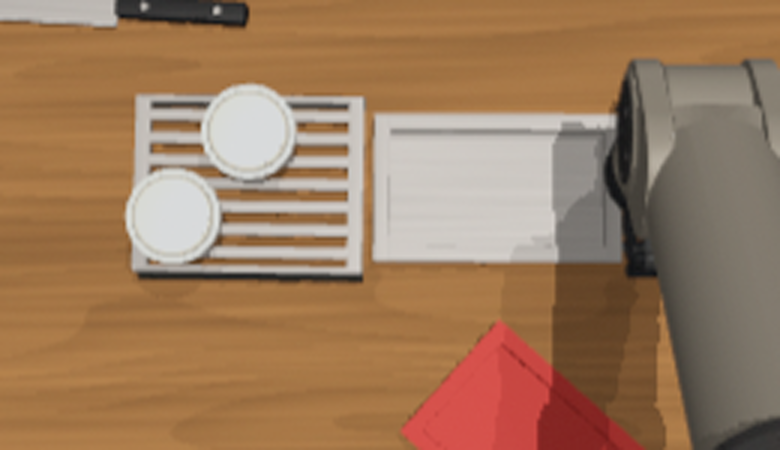

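View pics/side_6_c.png

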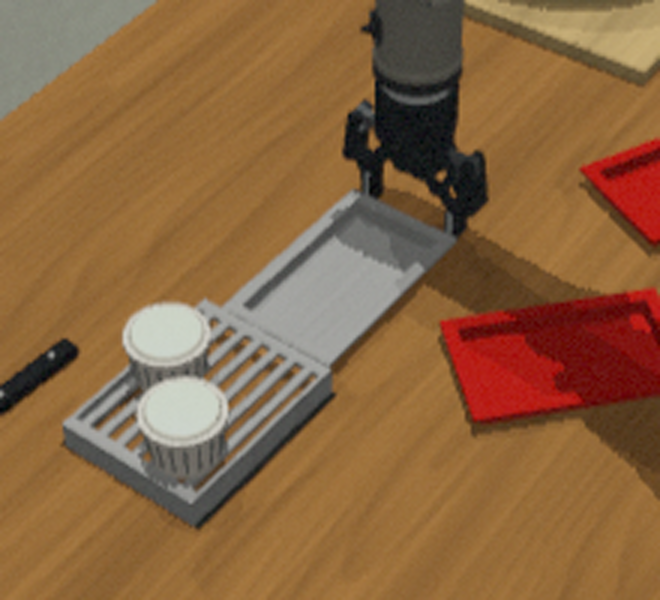

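```bash
sed -i 's/r_-5)/min(r_-5,380))/g; s/^    R=.*/    R=L/' edges.py; python3 edges.py pics/top_6.png 325 407 198 247
```

```text
stand T (88.15, array([670.4,   5.9]))
stand B (87.86, array([528.5,  50.3])) [283.5        250.53363946]
[201. 181. 130.  98. 133. 182. 173.  89.  37.  67. 103. 118. 116. 114.] [10 14 42 83 52 19  9  6  3 46 85 95 95 93]
stand front (177.95, array([596.5, -48.7]))
47
tray T (88.6, array([ 654.4, -123.7]))
tray B (88.56, array([ 534.7, -117.1]))
tray L (178.26, array([596.8, -39.6]))
tray R (178.26, array([596.8, -39.6]))
```

Request:
drive_tool(increments="0.0001 0.004 0 -0.006;0.0002 0.007 0 0;0.0002 0.008 0 0;0.0003 0.008 0 0;0.0003 0.008 0 0;0.0003 0.008 0 0;0.0002 0.008 0 0;0.0003 0.008 0 0;0.0003 0.008 0 0;0.0003 0.008 0 0;0.0002 0.006 0 0;0 0.003 0 0")

```text
t: 9.23
eef_pos: [0.5931, -0.1756, 0.0164]
tool_rot: [-0.0, 0.719, 0.695, 0.0]
contact_force: [0.1, -1.4, -1.1]
gripper_width: 0.999
```

```bash
python3 look.py 7 top side
```

```text
t 9.2333 eef [ 0.5931 -0.1756  0.0164] jaw -1.87 F [ 0.1 -1.4 -1.1]
```

View pics/top_7_c.png

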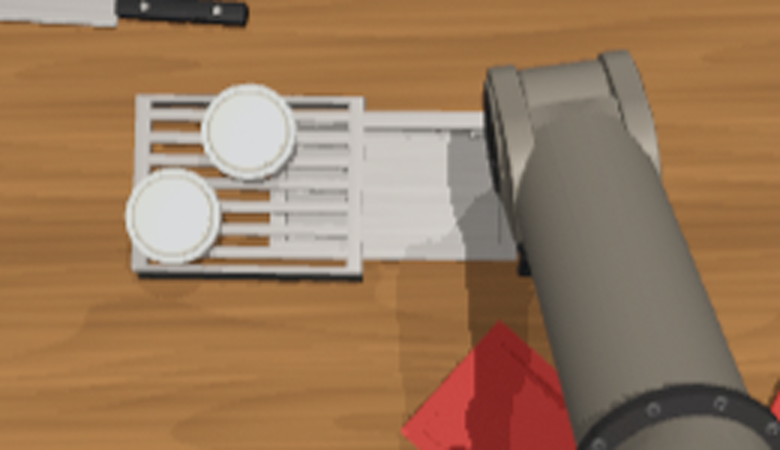

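View pics/side_7_c.png

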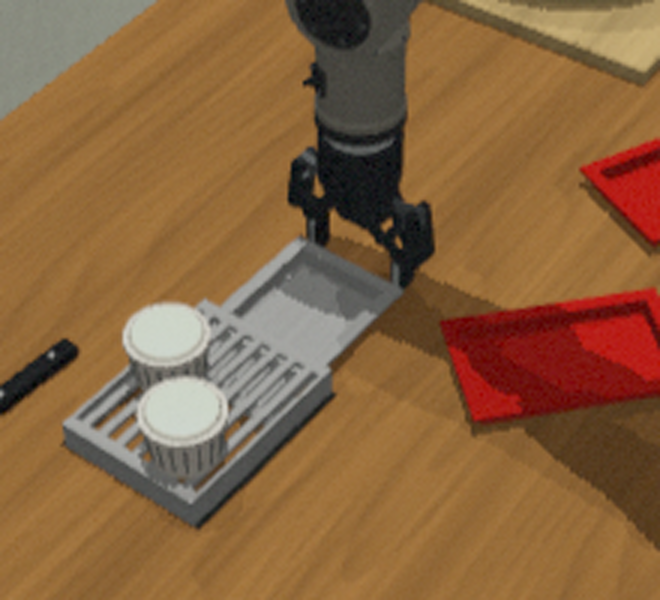

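Request:
drive_tool(increments="0.0001 0.004 0 0;0.0002 0.008 0 0;0.0003 0.009 0 0;0.0003 0.009 0 0;0.0003 0.009 0 0;0.0003 0.009 0 0;0.0003 0.009 0 0;0.0003 0.009 0 0;0.0003 0.009 0 0;0.0002 0.008 0 0;0.0002 0.005 0 0;0.0001 0.002 0 0")

```text
t: 10.33
eef_pos: [0.5959, -0.0857, 0.0163]
tool_rot: [-0.0, 0.718, 0.696, 0.0]
contact_force: [-0.1, -3.2, 1.3]
gripper_width: 0.999
```

```bash
python3 look.py 8 top side
```

```text
t 10.3333 eef [ 0.5959 -0.0857  0.0163] jaw -1.86 F [-0.1 -3.2  1.3]
```

View pics/top_8_c.png

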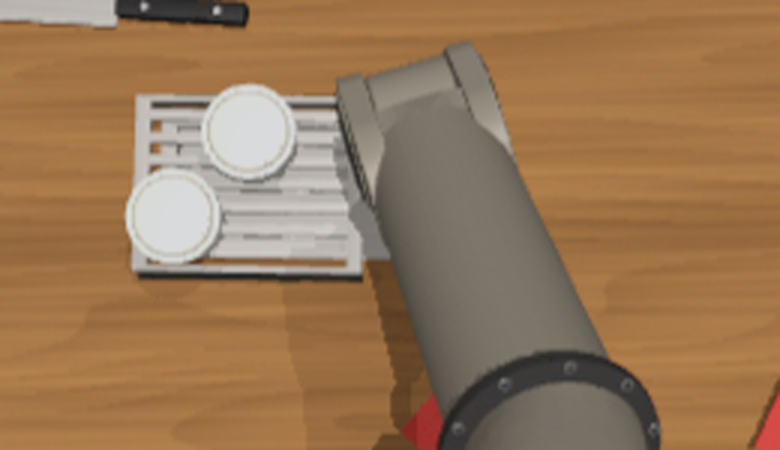

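View pics/side_8_c.png

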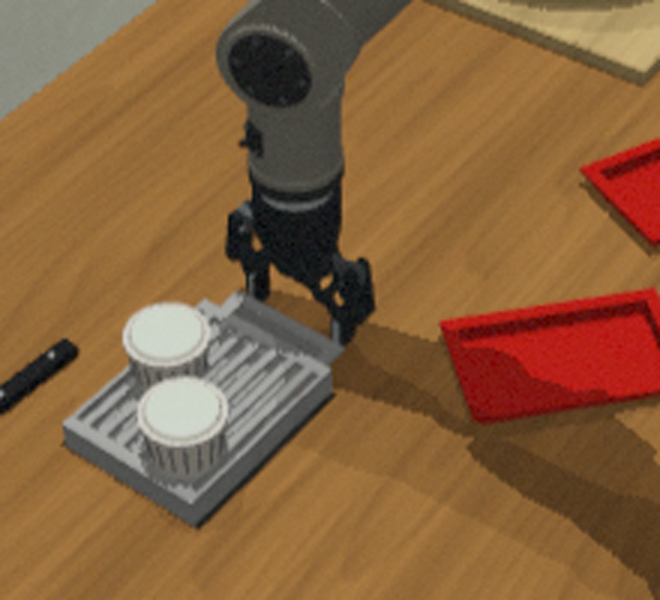

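Request:
drive_tool(increments="0.0001 0.002 0 0;0.0001 0.002 0 0;0.0001 0.002 0 0;0.0001 0.002 0 0;0 0.0015 0 0;0 0.001 0 0;0 0 0 0")

```text
t: 11.02
eef_pos: [0.5962, -0.0761, 0.0163]
tool_rot: [-0.0, 0.719, 0.695, 0.0]
contact_force: [0.5, 0.1, -0.3]
gripper_width: 1.004
```

Request:
drive_tool(increments="0 0.001 0 0;0 0.0005 0 0;0 0 0 0")

```text
t: 11.27
eef_pos: [0.5962, -0.0751, 0.0163]
tool_rot: [-0.0, 0.719, 0.695, -0.0]
contact_force: [0.5, -2.2, -0.6]
gripper_width: 1.0
```

Request:
drive_tool(increments="0 0.001 0 0;0 0.001 0 0")

```text
t: 11.43
eef_pos: [0.5962, -0.0733, 0.0163]
tool_rot: [0.0, 0.719, 0.695, -0.0]
contact_force: [1.0, -0.7, -0.2]
gripper_width: 1.0
```

Request:
drive_tool(increments="0 0.001 0 0;0 0.0005 0 0")

```text
t: 11.6
eef_pos: [0.5963, -0.0714, 0.0163]
tool_rot: [-0.0, 0.719, 0.695, 0.0]
contact_force: [-0.1, -0.4, -0.1]
gripper_width: 0.999
```

Request:
drive_tool(increments="0 0.001 0 0;0 0 0 0")

```text
t: 11.77
eef_pos: [0.5962, -0.0709, 0.0163]
tool_rot: [0.0, 0.719, 0.695, -0.0]
contact_force: [-0.3, -2.2, -1.2]
gripper_width: 1.0
```

Request:
drive_tool(increments="0 0.001 0 0;0 0 0 0")

```text
t: 11.93
eef_pos: [0.5961, -0.0709, 0.0163]
tool_rot: [0.0, 0.719, 0.695, -0.001]
contact_force: [-0.7, -5.4, -0.3]
gripper_width: 1.0
```

```bash
python3 look.py 9 top side wrist
```

```text
t 11.9333 eef [ 0.5961 -0.0709  0.0163] jaw -2.0 F [-0.7 -5.4 -0.3]
```

View pics/top_9_c.png

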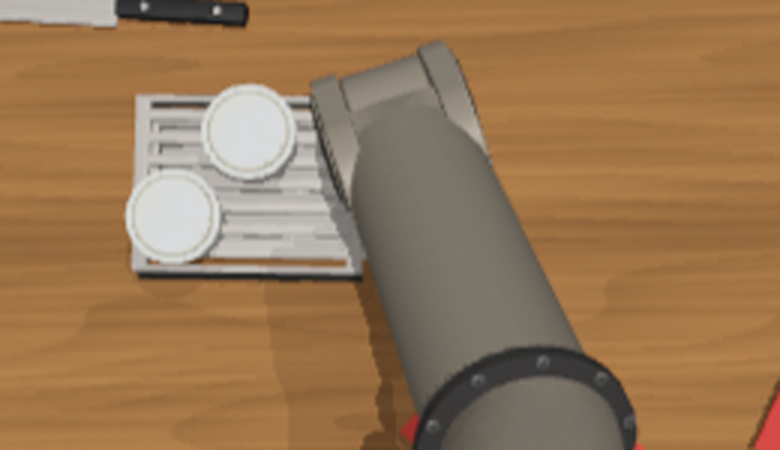

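View pics/wrist_9_c.png

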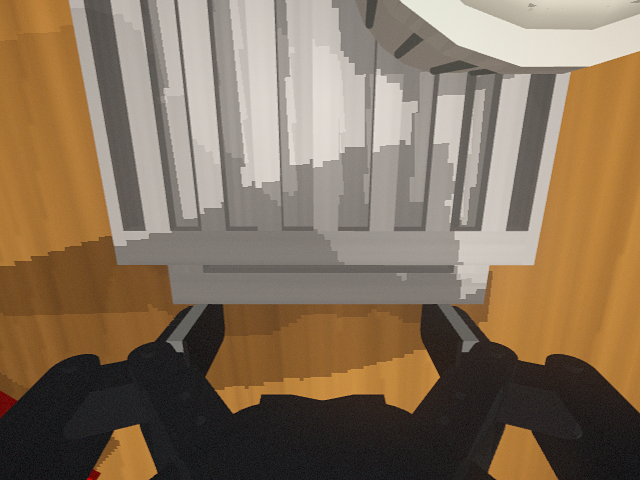

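Force has risen to 5.4 N while the tool stays still at the predicted y, so the tray has met the stop. In the wrist view the tray is centred and square, with about 20 mm sticking out. I'll back off and check.

Request:
drive_tool(increments="0 -0.005 0 0;0 -0.01 0 0;0 -0.02 0 0;-0.001 -0.03 0.01 0;0 -0.03 0.03 0;0 -0.03 0.03 0;0 -0.04 0.01 0;0 -0.04 0.01 0;0 -0.04 0.01 0;0 -0.04 0 0;0 0 0 0;0 0 0 0")

```text
t: 13.08
eef_pos: [0.5939, -0.3578, 0.115]
tool_rot: [0.0, 0.721, 0.693, -0.0]
contact_force: [1.0, 1.1, -0.2]
gripper_width: 1.001
```

```bash
python3 look.py 10 top side
```

```text
t 13.0833 eef [ 0.5939 -0.3578  0.115 ] jaw -2.29 F [ 1.   1.1 -0.2]
```

View pics/top_10_c.png

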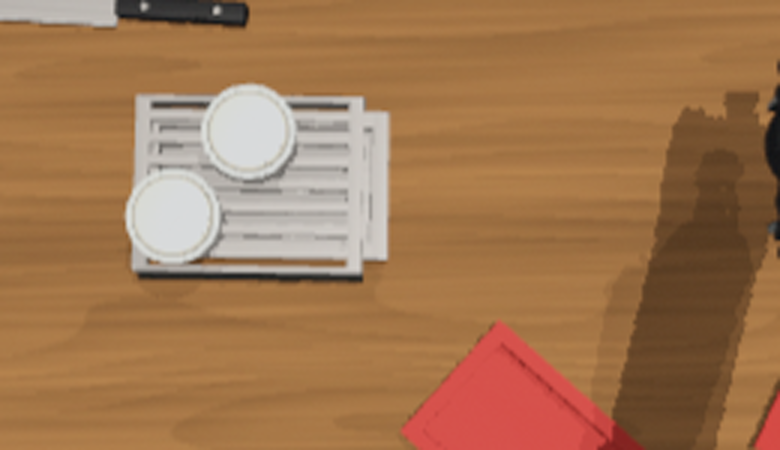

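View pics/side_10_c.png

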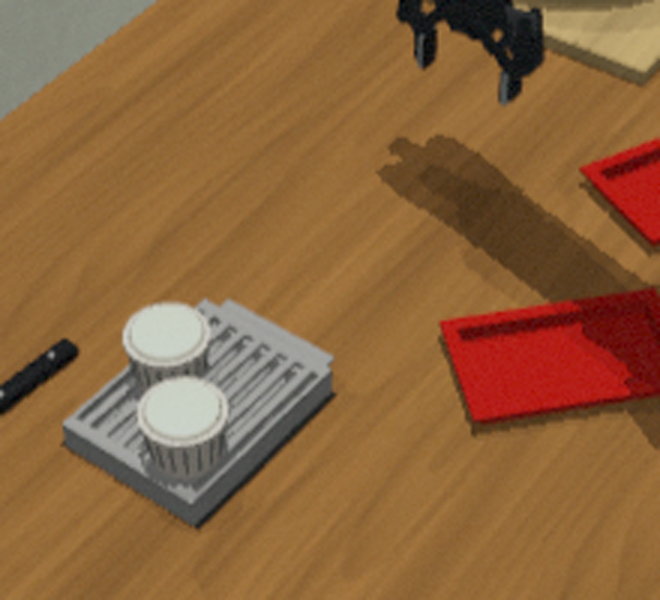

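```bash
python3 - <<'E'
from station import bot
from h import *
c=bot.calibration('top')
im=cv2.imread('pics/top_10.png').astype(int);s=im[:,:,2]-im[:,:,0]
def cross(v,th=35):
    i=np.where((v[:-1]-th)*(v[1:]-th)<0)[0]; return i+(v[i]-th)/(v[i]-v[i+1])
R=np.array([(315+a[-1],r) for r in range(204,242) for a in [cross(s[r,315:340])] if len(a)])
w=pix2w(c,R,.02)*1000;print('tray end',np.median(w,0).round(1),np.degrees(np.arctan(np.polyfit(w[:,0],w[:,1],1)[0])).round(2))
for q in (324,326,327):
    v=s[190:260,q];a=cross(v);print(q,a+190,(pix2w(c,[(q,190+x) for x in a],.02)*1000)[:,:2].round(1).tolist())
# change of scene vs start
a=cv2.imread('pics/top0.png').astype(int);d=(np.abs(a-im).max(2)>45)
for n,(x0,x1,y0,y1) in dict(stand=(235,319,180,262),knife=(175,290,145,175),jar=(125,180,280,325)).items(): print(n,d[y0:y1,x0:x1].sum())
T=lambda s:np.median([185+cross(s[185:198,q])[0] for q in list(range(250,262))+list(range(303,318))])
s0=a[:,:,2]-a[:,:,0]
B=lambda s:np.median([238+cross(s[r,238:250])[0] for r in range(196,215)])
print('stand edge px before/after: top',T(s0),T(s),'back',B(s0),B(s))
E
```

```text
tray end [595.1 -59.4  20. ] -1.91
324 [196.84313725 246.30508475] [[658.3, -49.5], [537.3, -47.0]]
326 [196.85714286 246.32258065] [[658.2, -54.4], [537.2, -51.9]]
327 [196.90322581 246.328125  ] [[658.0, -56.8], [537.1, -54.3]]
stand 860
knife 0
jar 0
stand edge px before/after: top 191.77777777777777 191.7846153846154 back 244.7560975609756 244.76829268292684
```

```bash
python3 -c "
from station import bot
print(bot.hand_in(), bot.get_obs()['t'])"
```

```text
the job is handed in; nothing more can be done
the job is handed in; nothing more can be done
```

I pushed the tray fully home under the stand and handed the job in at about 13 s. The hand-in reports no verdict, so this rests on my own last measurements.

**What I did:** I moved the tray about 14 mm sideways onto the stand's centre line, using both open fingertips on its long side. I then pushed it end-on along the counter. At the end, contact force rose to 5.4 N while the fingertips stayed still at the y I had predicted for the stop. I backed off and lifted clear.

**Last checks, from the top camera:**
- **Depth:** the tray sticks out 19.8 mm from the mouth, against 20 mm when home.
- **Alignment:** it is about 0.7 mm off the centre line, and its end edge is within about 0.1–0.3° of square to the stand.
- **Stand:** its edges moved by less than 0.02 pixel between the first and last pictures.
- **Knife and jar:** no changed pixels.
- **Moulds:** they look unmoved in both views, but I did not measure them separately. A pixel count over the stand area did change, which I put down to the tray now showing between the slats.

**Disagreements:** my first estimate of the stand's centre was about 1.5 mm off because a mould overlapped the edge I was fitting, so I corrected it before the push. With the gripper open, the fingertips also sat about 9 mm ahead of the TCP (the tool's reference point), not the listed 22 mm, so I set the pushing height from the picture.

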